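# Clamp a watch case with a quarter-turn T-key

## Task

Take the red-handled T-key out of its wooden stand and clamp the watch case on the polishing fixture with it: pass the key's T-head down through the case and the slot below it, press it gently against the spring, turn it a full quarter turn clockwise to lock, and let go. The fixture's slide may stand a little off centre, so feel for the slot and do not force anything. Leave the tin, the green and the white compound bar and the loupe where they are.

Things in the scene. Friction and masses are not known exactly. Their poses are not given: they have to be found in the camera images.
- key_wing (a point): Centre of the red wing handle of the loose T-key (75 mm high, 0.14 kg), which stands upright, head down, in its stand. Wing 36 mm long (point x), 10 mm thick (point y), 34 mm high (z up): pinch it across the 10 mm. Below the wing a boss, 20 mm across, 2 mm high to be seen; then a brass collar of 47 mm diameter, 5 mm thick, its underside 24 mm below this point.
- key_head (a point): Centre of the key's T-head, 54 mm straight below key_wing: a bar 24 mm long (point x, parallel to the wing's length), 8 mm wide (point y), 8 mm high, on a shank of 8 mm diameter. Its underside is 34 mm below the collar's underside.
- stand: Fixed wooden block that holds the key, 62 x 62 mm, 40 mm high, with a round hole of 30 mm; the key's collar rests on its top. Origin at the centre of its underside.
- fixture_centre (a point): Middle of the fixture's fixed dark steel bed (90 x 150 mm), at the height of the upper face of the slotted plate, 45 mm above the bench; z up. The blue and aluminium slide on the bed carries slot, pad and case. It is stiff and stands anywhere within 7 mm either way of this point along point y (not measured: look or feel for it); in x it is exact.
- slot_nominal (a point): Same place as fixture_centre, turned alike: where the slot would be with the slide centred. Slot 29.5 mm long (x), 10.5 mm wide (y), plate 5 mm thick, upper face at this height. Once below the plate the T-head turns only clockwise seen from above (its length from x towards -y); turn it 90 degrees and no more: hard stops come about 10 degrees past that.
- case_top_nominal (a point): 25 mm above slot_nominal: height of the top face of the steel watch case, an upright ring round the slot on the spring pad (clear inside diameter 34 mm, outside about 42 mm, moved off centre with the slide). The T-head goes down inside it. The collar meets the case when the head's underside is 9 mm below the plate's upper face.
- pad (a joint): How far the spring pad with the case is pressed down, 0 to 0.008 m, then a hard stop. It needs 6 N to start and 1 N more per mm. The head is clear of the plate, free to turn, from 4 mm on; 6 mm is a good depth. Let go, the spring lifts the locked head against the plate's underside (pad then at about 4 mm). Keep the force between key and fixture under 50 N.
- compound_white: Bystander: white bar of polishing compound in its wrapper, 35 x 95 x 27 mm; origin at the centre of its underside.
- compound_green: Bystander: green and white bar of polishing compound, 35 x 95 x 27 mm; origin at the centre of its underside.
- paste_tin: Bystander: round tin, 69 mm diameter, 28 mm high; origin at the centre of its underside.
- loupe: Bystander: black eye loupe, 32 mm diameter, 28 mm high; origin at the centre of its underside.
Not all that is in view belongs to the job. Of the things that look like the part that bears key_wing, the middle-sized one is meant.

How it is judged (in metres and radians):
On the way:
1. the T-head has gone down through the slot, still in line with it (z of key_head in the frame of fixture_centre below -0.007 m and horizontal distance between key_head and fixture_centre below 0.012 m and angle between the x axis of key_head and the x axis of fixture_centre, either way round below 0.2 rad), for 0.1 s.
At the end, for the whole second after the job is handed in: The T-head is locked under the slotted plate: its centre 6.5 to 14 mm below the plate's upper face and within 12 mm of the fixture's centre point, its length within 0.26 rad (15 degrees) of square to the slot, the key upright within 0.12 rad (z of key_head in the frame of fixture_centre between -0.014 and -0.0065 m and horizontal distance between key_head and fixture_centre below 0.012 m and angle between the x axis of key_head and the y axis of fixture_centre, either way round below 0.26 rad and angle between key_head's own z axis and vertical below 0.12 rad); the robot touches nothing.
It fails at once if the key is forced: contact force between key and fixture over 50 N (contact force between key and fixture above 50 N).
It fails at once if the compound white is moved more than 3 cm (distance of compound_white from where it was at the start of the episode above 0.03 m).
It fails at once if the compound green is moved more than 3 cm (distance of compound_green from where it was at the start of the episode above 0.03 m).
It fails at once if the paste tin is moved more than 3 cm (distance of paste_tin from where it was at the start of the episode above 0.03 m).
It fails at once if the loupe is moved more than 3 cm (distance of loupe from where it was at the start of the episode above 0.03 m).
It also fails if it takes over 58 s, if anything falls off the work surface, if the arm or the gripper's body presses on something with over 40 N, if the wrist force passes 120 N, or if a joint passes its speed limit or range.

## Robot

A 6-joint arm with a two-finger parallel gripper is mounted at the origin on a cart in front of the work surface, level with it; the furniture and walls round the work are solid. World frame = base frame: x ahead of the robot, y to its left, z up, the work surface at z = 0. Lengths are in mm, angles in degrees, forces in N, time in s.
With the tool pointing down it reaches from about 375 to 975 mm from the base axis. Payload 3.8 kg.
Tool frame: the origin (TCP) lies midway between the tips of the shut fingers; the grasp point (between the pads) lies 19 mm behind it; z points along the fingers, y is the line along which they close (so a half turn about z gives the same grasp; the last joint's range is limited). The gripper opens to 88 mm and grips with 3 to 60 N. Pads are 18 mm wide; open, the fingers measure 123 mm over their backs; the gripper's body (75 mm by 187 mm) begins 45 mm behind the grasp point.
Start: joints at [-69.15, 15.12, 91.902, -0, 72.978, -2.114], TCP at [263.349, -621.503, 238.706] pointing down, gripper open.
Joint ranges: [-150.88, 150.88], [-54.13, 125.18], [17.81, 147.31], [-75.09, 255.09], [0, 152.58], [-146.25, 146.25]. Speed limits (degrees/s): [147.25, 147.25, 180, 180, 180, 180].

## Interface

Orientations are given as [roll, pitch, yaw] about the fixed x, y, z axes, in that order (R = Rz(yaw) Ry(pitch) Rx(roll)).
In Python, from bench import r, cams gives the robot as it stands.
- The arm moves only by the shell command python3 -m crank 'ROWS'. ROWS is JSON, a list of rows, each an object of numbers: "hand": the finger opening in cm, from 0 to 8.81; "tx", "ty", "tz": the shift along the world's x, y, z in cm; "roll": the turn about the world's z in rad. A call has 1 to 12 rows; each row shifts and turns the commanded pose from where the row before left it; what a row does not reach is not made up. A row lasts 1/10 s, in which the tool goes at most 50 mm and 8.59 degrees, less where a joint would pass 70% of its speed; a pose out of reach is approached as far as the arm can. A call is refused whole if a number of a shift passes 5 or a number of a turn 0.15, either way. A call with a gripper value outside its range is refused whole. The fingers move at their own pace and stop on an object; the grip force is fixed at half the most. Time passes only in rows, so rows that do not move let the fingers close. It gives the time, the measured TCP pose, the force, the opening and the grip force at its end, in the units of the state.
- r.read_state(): the state, without advancing time (a new reading comes with each control period).
- cams.get_image(name): name is "scene" or "side" or "wrist"; returns a dict with "color" (400x640x3 uint8, red, green, blue), "range_z" (400x640 float32, mm along the optical axis (not along the pixel's ray), 0 where there is no reading), "camera_matrix" (3x3 intrinsics, pixels), "dist_coeffs" ([k1, k2, p1, p2, k3] as OpenCV has them; the pictures are not rectified), "rvec" (rotation vector, rad) and "tvec" (3), from world to camera coordinates, as OpenCV has them. Camera axes: x right, y down, z forward; pixel columns grow to the right and rows downward; lengths in mm; the calibration is good to about 2 mm. A picture is of the moment at which its call begins.
- r.finish_job(): hands the job in; it is judged then, once.
The state is a dict: "clock": time; "qpos": joint angles; "joint_vel": joint speeds; "joint_efforts": joint torques, N m; "eef_pos": TCP position; "tcp_rot": TCP orientation; "contact_force": force on the tool from outside, world axes, zero at the start; "moment": the same for the moment, N m; "width": finger opening in mm; "grip_force": force on a finger pad.
Only numpy, scipy, OpenCV 4.12 (cv2) and the standard library are available. Lean on these libraries where they do the work, as an engineer would, in place of code of your own. Each camera call takes 0.05 s, during which the arm holds its last target. There are 200 camera calls.

## Working session

There is one attempt and no reset: what is moved stays moved. The work goes in short steps, Python scripts to look and compute and a shell command to move; the robot and the scene stay as the last step left them, time stands still between calls to the robot, and variables do not carry over. Pictures are saved under pics/ and viewed, at most 10 in all, crops included, and the job is handed in when it is done.

```bash
mkdir -p pics; ls; cat > h.py <<'E'
import numpy as np, cv2
from bench import r, cams
def grab(n):
    d=cams.get_image(n); np.savez(f'pics/{n}.npz',**{k:np.asarray(v) for k,v in d.items()}); return d
def save(d,f): cv2.imwrite(f,d['color'][:,:,::-1])
def ray(d,uv):
    K=np.array(d['camera_matrix'],float);D=np.array(d['dist_coeffs'],float)
    R=cv2.Rodrigues(np.array(d['rvec'],float))[0];t=np.array(d['tvec'],float).ravel()
    p=cv2.undistortPoints(np.array(uv,float).reshape(-1,1,2),K,D).reshape(-1,2)
    v=np.c_[p,np.ones(len(p))]@R; return -R.T@t,v
def onz(d,uv,z):
    c,v=ray(d,uv); return c+v*((z-c[2])/v[:,2])[:,None]
def deproj(d):
    h,w=d['range_z'].shape; u,v=np.meshgrid(np.arange(w),np.arange(h))
    c,q=ray(d,np.stack([u,v],-1).reshape(-1,2)); return (c+q*d['range_z'].reshape(-1,1)).reshape(h,w,3)
E
python3 - <<'E'
from h import *
for n in('scene','side'):
    d=grab(n);save(d,f'pics/{n}0.png')
    print(n,ray(d,[[320,200]]))
print(r.read_state())
E
```

```text
pics
scene (array([-134.81279015,  697.76700184,  549.53801449]), array([[ 0.63192531, -0.65027981, -0.42173774]]))
side (array([ 541.47061159, -872.60806187,  408.09111069]), array([[ 0.03767803,  0.93204081, -0.36067394]]))
{'clock': 0.1, 'qpos': array([-6.91518059e+01,  1.51678488e+01,  9.19703434e+01, -1.12122533e-04,
        7.29786898e+01, -2.11605761e+00]), 'joint_vel': array([ 0.10242379, -0.01154333, -0.14519935,  0.00903543,  0.10641708,
        0.06010509]), 'joint_efforts': array([ 3.57421404e-04, -5.03618610e+01, -3.58071470e+01,  7.29574892e-02,
        2.33752228e-02, -6.60345404e-05]), 'eef_pos': array([ 263.11114034, -620.93075537,  237.50624103]), 'tcp_rot': array([-1.79883194e+02, -4.20865046e-03,  2.29642803e+01]), 'contact_force': array([ 0.0858795 , -0.78610522,  0.24843125]), 'moment': array([0.0299698 , 0.03399468, 0.0336189 ]), 'grip_force': 0.0, 'width': 87.59269194671975}
```

View pics/scene0.png

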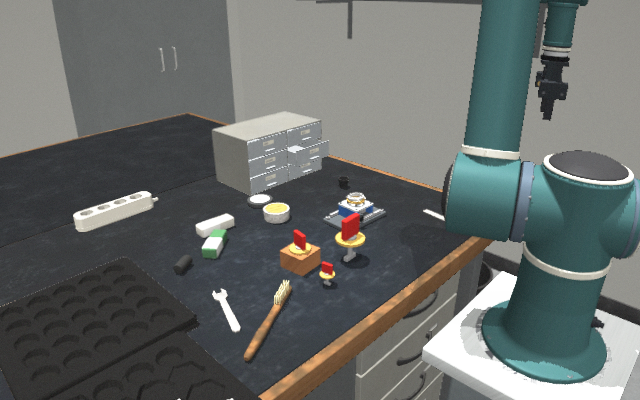

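View pics/side0.png

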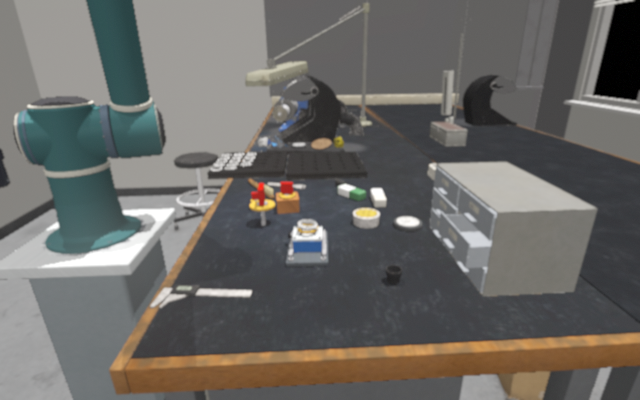

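Scene view: three red-winged keys. One is in the wooden block at (300,240), a big one stands on the bench at (350,228), and a small one at (327,268). The fixture is at (355,210). The one in the wooden block fits ("stand", middle-sized). I'll measure the sizes and check it in one enlarged crop.

```bash
python3 - <<'E'
from h import *
for n in('scene','side'):
    d=dict(np.load(f'pics/{n}.npz'));P=deproj(d);c=d['color'].astype(int)
    m=((c[...,0]>120)&(c[...,1]<60)&(c[...,2]<60)).astype(np.uint8)
    k,l,s,ce=cv2.connectedComponentsWithStats(m)
    for i in range(1,k):
        if s[i,4]<10: continue
        q=P[(l==i)&(d['range_z']>0)]
        print(n,'red',s[i],ce[i].round(),np.median(q,0).round(),np.percentile(q,[3,97],0).round().tolist())
    m=((c[...,2]>110)&(c[...,0]<60)&(c[...,1]<110)).astype(np.uint8)
    k,l,s,ce=cv2.connectedComponentsWithStats(m)
    for i in range(1,k):
        if s[i,4]<30: continue
        q=P[(l==i)&(d['range_z']>0)]
        print(n,'blue',s[i],ce[i].round(),np.median(q,0).round())
d=dict(np.load('pics/scene.npz'))
cv2.imwrite('pics/crop.png',cv2.resize(d['color'][170:300,250:410,::-1],None,fx=4.5,fy=4.5,interpolation=3))
E
```

```text
scene red [341 215  19  25 302] [350. 228.] [418.  39.  84.] [[416.0, 10.0, 63.0], [426.0, 55.0, 104.0]]
scene red [294 232  12  18 136] [299. 240.] [480. 128.  67.] [[467.0, 124.0, 53.0], [500.0, 131.0, 79.0]]
scene red [322 263  11  11  85] [327. 268.] [392. 138.  41.] [[381.0, 133.0, 32.0], [403.0, 141.0, 49.0]]
scene blue [339 206  15  11  92] [344. 211.] [552. -98.  30.]
side red [281 183  12  10 107] [286. 188.] [486. 118.  65.] [[471.0, 114.0, 52.0], [500.0, 124.0, 79.0]]
side red [252 184  13  21 126] [259. 194.] [425.   7.  82.] [[386.0, 2.0, 35.0], [433.0, 133.0, 103.0]]
side blue [294 243  26   9 206] [307. 246.] [ 540. -161.   25.]
```

View pics/crop.png

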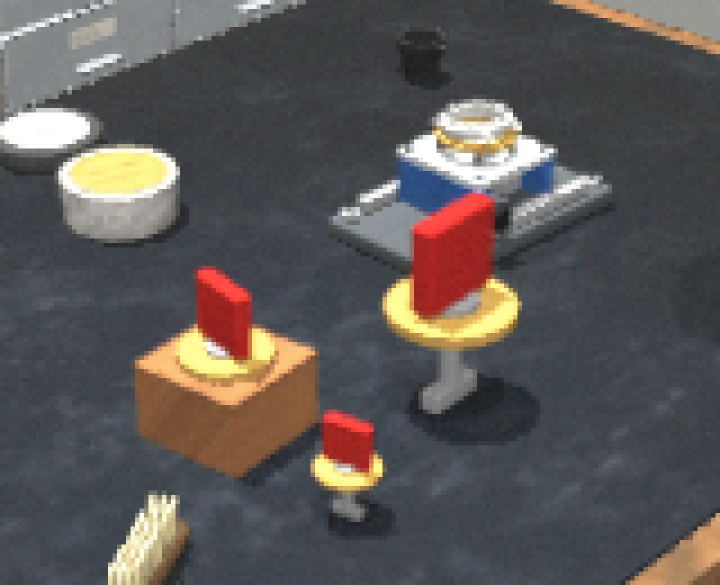

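The crop confirms it: the middle-sized key sits in the wooden stand, wing about (484,123). The big key at (418,39) and the small one at (392,138) are decoys. Next I go above the fixture and look from there.

```bash
python3 -m crank '[{"tx":2.3,"ty":4.0,"tz":0.5},{"tx":2.3,"ty":4.0,"tz":0.5},{"tx":2.3,"ty":4.0,"tz":0.5},{"tx":2.3,"ty":4.0,"tz":0.5},{"tx":2.3,"ty":4.0,"tz":0.5},{"tx":2.3,"ty":4.0,"tz":0.5},{"tx":2.3,"ty":4.0},{"tx":2.3,"ty":4.0},{"tx":2.3,"ty":4.0},{"tx":2.3,"ty":4.0},{"tx":2.3,"ty":4.0},{}]'
python3 - <<'E'
from h import *
d=grab('wrist');save(d,'pics/w1.png');print(ray(d,[[320,200]]));P=deproj(d)
print(r.read_state()['eef_pos'])
E
```

```text
(array([ 328.54158456, -593.6348926 ,  383.57499833]), array([[-0.26302442, -0.09665639, -0.96000063]]))
[ 263.14791991 -621.00642001  237.6840832 ]$[0]: bad value
```

View pics/w1.png

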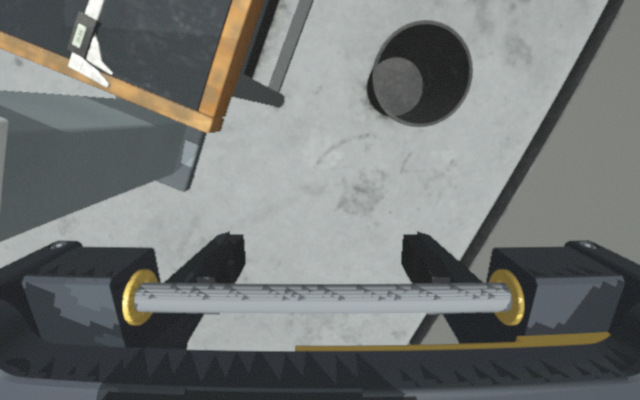

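The move was refused, so this picture shows only the floor, with the bench corner at (210,125). The rows probably need every key.

```bash
python3 -m crank '[{"hand":8.8,"tx":2.3,"ty":4.0,"tz":0.5,"roll":0},{"hand":8.8,"tx":2.3,"ty":4.0,"tz":0.5,"roll":0},{"hand":8.8,"tx":2.3,"ty":4.0,"tz":0.5,"roll":0},{"hand":8.8,"tx":2.3,"ty":4.0,"tz":0.5,"roll":0},{"hand":8.8,"tx":2.3,"ty":4.0,"tz":0.5,"roll":0},{"hand":8.8,"tx":2.3,"ty":4.0,"tz":0.5,"roll":0},{"hand":8.8,"tx":2.3,"ty":4.0,"tz":0,"roll":0},{"hand":8.8,"tx":2.3,"ty":4.0,"tz":0,"roll":0},{"hand":8.8,"tx":2.3,"ty":4.0,"tz":0,"roll":0},{"hand":8.8,"tx":2.3,"ty":4.0,"tz":0,"roll":0},{"hand":8.8,"tx":2.3,"ty":4.0,"tz":0,"roll":0},{"hand":8.8,"tx":0,"ty":0,"tz":0,"roll":0}]'
python3 - <<'E'
from h import *
d=grab('wrist');save(d,'pics/w2.png');print(ray(d,[[320,200]]))
s=r.read_state();print(s['eef_pos'],s['tcp_rot'],s['clock'])
E
```

```text
clock: 1.35
eef_pos: [518.2, -176.9, 268.5]
tcp_rot: [-179.9, -0.1, 23.3]
contact_force: [-1.0, -1.0, -0.2]
width: 88.0
grip_force: 0.0
(array([ 583.27054426, -149.26038516,  414.59231525]), array([[-0.26116569, -0.09794155, -0.96037776]]))
[ 517.10393831 -179.12100756  268.37913981] [-1.79972319e+02  2.17532911e-02  2.32456891e+01] 1.4
```

View pics/w2.png

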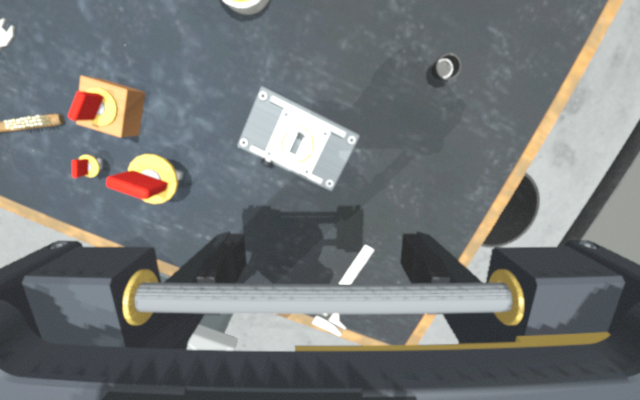

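Wrist view: bed with corners (265,88), (357,133), (330,189), (238,146), and slot and case ring near (300,145). The stand with the key is at (105,108), the loupe at (446,67). I'll measure these with depth.

```bash
cat > m.py <<'E'
from h import *
def rect(xy):
    (c,s,a)=cv2.minAreaRect(xy.astype(np.float32)); return np.round(c,1),np.round(s,1),round(a,1)
def meas(d,near=None):
    P=deproj(d);c=d['color'].astype(int);v=d['range_z']>0
    h,w=v.shape
    out={}
    box=(abs(P[...,0]-540)<110)&(abs(P[...,1]+130)<110)&v
    for n,lo,hi in(('bed',5,200),('slide',36,52),('ring',64,80)):
        q=P[box&(P[...,2]>lo)&(P[...,2]<hi)]
        if len(q)>10: print(n,len(q),rect(q[:,:2]),q.mean(0).round(1),np.percentile(q[:,2],[5,50,95]).round(1))
    red=(c[...,0]>110)&(c[...,1]<60)&(c[...,2]<60)&v
    near=(abs(P[...,0]-484)<50)&(abs(P[...,1]-125)<50)&v
    q=P[red&near&(P[...,2]>75)]
    if len(q)>10: print('wingtop',len(q),rect(q[:,:2]),q.mean(0).round(1))
    q=P[near&(P[...,2]>30)]; 
    if len(q)>10: print('stand',rect(q[:,:2]))
    q=P[near&(P[...,2]>42)&(P[...,2]<50)]
    if len(q)>10: print('collar',rect(q[:,:2]))
E
python3 - <<'E'
from m import *
d=dict(np.load('pics/wrist.npz'));meas(d)
print(onz(d,[[265,88],[357,133],[330,189],[238,146]],8))
E
```

```text
bed 6928 (array([ 540. , -126.6]), array([149.5,  91.2]), 87.2) [ 543.5 -125.9   25.9] [10.9 15.9 64.8]
slide 1646 (array([ 541.1, -128.9]), array([63.1, 64.3]), 86.5) [ 542.1 -128.7   45.1] [43.8 45.1 46.6]
ring 389 (array([ 541., -129.]), array([42.9, 41.8]), 86.3) [ 539.9 -127.9   66.8] [64.4 66.8 69.5]
wingtop 89 (array([486. , 117.8]), array([ 4., 32.]), 83.8) [487.4 118.   77.1]
stand (array([485.2, 122.8]), array([63.2, 63.8]), 5.6)
collar (array([485.7, 121.6]), array([58.5, 54.5]), 2.5)
[[ 587.68555579  -61.21950003    8.        ]
 [ 582.49185772 -199.93124309    8.        ]
 [ 493.95585179 -197.60535914    8.        ]
 [ 499.96668023  -52.86115926    8.        ]]
```

```bash
python3 -m crank '[{"hand":8.8,"tx":-0.27,"ty":2.5,"tz":0,"roll":0.146},{"hand":8.8,"tx":-0.27,"ty":2.5,"tz":0,"roll":0.146},{"hand":8.8,"tx":-0.27,"ty":2.5,"tz":0,"roll":0.146},{"hand":8.8,"tx":-0.27,"ty":2.5,"tz":0,"roll":0.146},{"hand":8.8,"tx":-0.27,"ty":2.5,"tz":0,"roll":0.146},{"hand":8.8,"tx":-0.27,"ty":2.5,"tz":0,"roll":0.146},{"hand":8.8,"tx":-0.27,"ty":2.5,"tz":0,"roll":0.146},{"hand":8.8,"tx":-0.27,"ty":2.5,"tz":0,"roll":0.146},{"hand":8.8,"tx":-0.27,"ty":2.5,"tz":0,"roll":0.146},{"hand":8.8,"tx":-0.27,"ty":2.5,"tz":0,"roll":0.146},{"hand":8.8,"tx":-0.27,"ty":2.5,"tz":0,"roll":0.146},{"hand":8.8,"tx":-0.27,"ty":2.5,"tz":0,"roll":0.146}]'
python3 -m crank '[{"hand":8.8,"tx":0,"ty":0,"tz":-1,"roll":0.146},{"hand":8.8,"tx":0,"ty":0,"tz":-1,"roll":0.146},{"hand":8.8,"tx":0,"ty":0,"tz":-1,"roll":0.146},{"hand":8.8,"tx":0,"ty":0,"tz":-1,"roll":0.146},{"hand":8.8,"tx":0,"ty":0,"tz":-1,"roll":0.146},{"hand":8.8,"tx":0,"ty":0,"tz":-1,"roll":0.146},{"hand":8.8,"tx":0,"ty":0,"tz":0,"roll":0}]'
python3 - <<'E'
from m import *
d=grab('wrist');save(d,'pics/w3.png');meas(d)
s=r.read_state();print(s['eef_pos'],s['tcp_rot'],s['qpos'])
E
```

```text
clock: 2.6
eef_pos: [483.8, 117.8, 268.5]
tcp_rot: [-180.0, 0.0, 123.6]
contact_force: [-0.3, 0.8, 0.4]
width: 87.8
grip_force: 0.0
clock: 3.3
eef_pos: [482.8, 116.8, 206.9]
tcp_rot: [-179.9, -0.2, 173.5]
contact_force: [-0.1, -0.1, 0.4]
width: 87.7
grip_force: 0.0
bed 5056 (array([ 536.9, -126.1]), array([151. ,  87.7]), 86.9) [ 523.9 -107.3   22.6] [10.  16.7 46.7]
slide 929 (array([ 540.1, -128.6]), array([66.1, 65. ]), 86.9) [ 520.7 -119.4   43.7] [38.3 44.5 46.3]
ring 47 (array([ 520.8, -126.2]), array([27.6,  2.5]), 84.9) [ 521.  -124.2   65.6] [64.5 65.4 67.8]
stand (array([484.8, 125.1]), array([ 68.2, 100. ]), 0.1)
collar (array([483.8, 122.7]), array([45.7, 45.2]), 82.6)
[483.39862583 117.06721562 207.84959452] [-1.79938323e+02 -1.08573523e-01  1.73268583e+02] [ 1.07618569e+01 -2.94573596e+00  1.15120686e+02 -2.82555159e-02
  6.79471449e+01 -7.24961472e+01]
```

View pics/w3.png

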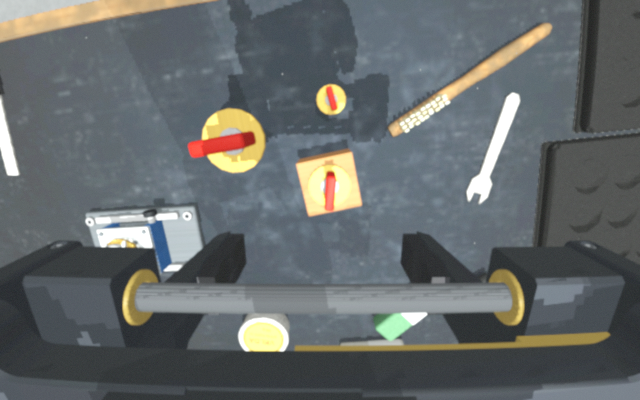

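The wing is at (330,190) on the collar (330,187), between the open fingers and the bystanders' side. I'll measure the wing directions precisely.

```bash
python3 - <<'E'
from m import *
d=dict(np.load('pics/wrist.npz'));c=d['color'].astype(int)
m=((c[...,0]>100)&(c[...,1]<70)&(c[...,2]<70)).astype(np.uint8); m[:,:300]=0;m[:,360:]=0;m[:150]=0;m[230:]=0
ys,xs=np.nonzero(m);print(len(xs),xs.min(),xs.max(),ys.min(),ys.max())
P=deproj(d)[ys,xs];print(np.percentile(P,[5,50,95],0).round(1).tolist(), d['color'][ys,xs].max(0))
top=(d['color'][ys,xs,0]>190)
for z in(81,):
  q=onz(d,np.c_[xs,ys],z); print(rect(q[:,:2]))
# wing ridge: direction from side points by PCA
e=np.linalg.svd(P[:,:2]-np.median(P[:,:2],0))[2][0];print(np.degrees(np.arctan2(e[1],e[0])))
# stand top outline
o=((c[...,0]>150)&(c[...,1]>90)&(c[...,1]<190)&(c[...,2]<130)).astype(np.uint8);o[:,:280]=0;o[:,380:]=0;o[:140]=0;o[230:]=0
k,l,s,ce=cv2.connectedComponentsWithStats(o);i=1+s[1:,4].argmax();ys,xs=np.nonzero(l==i)
print(s[i],'standtop',rect(onz(d,np.c_[xs,ys],40)[:,:2]))
ye=((c[...,0]>180)&(c[...,1]>140)&(c[...,2]<110)).astype(np.uint8);ye[:,:280]=0;ye[:,380:]=0;ye[:140]=0;ye[230:]=0
for a in (d['color'][187,312],d['color'][200,310],d['color'][190,330]):print(a)
E
```

```text
24 328 333 172 176
[[466.7, 123.5, 65.3], [467.1, 125.6, 74.5], [467.7, 128.3, 80.0]] [251  69  52]
(array([465.3, 126. ]), array([4.9, 3.9]), 83.5)
-99.5384508761392
[324 171  12  42 324] standtop (array([493.4, 122.4]), array([11.5, 48. ]), 80.6)
[255 255 194]
[255 240 170]
[255 139 123]
```

```bash
python3 - <<'E'
from m import *
d=dict(np.load('pics/wrist.npz'));hsv=cv2.cvtColor(d['color'],cv2.COLOR_RGB2HSV)
H,S,V=cv2.split(hsv);roi=np.zeros_like(H);roi[150:225,300:365]=1
P=deproj(d)
m=((H<10)|(H>172))&(S>90)&(V>120)&(roi>0)
ys,xs=np.nonzero(m);Q=P[m];print(len(xs),xs.min(),xs.max(),ys.min(),ys.max())
t=Q[:,2]>77; print(t.sum(),rect(Q[t][:,:2]),Q[t].mean(0))
q=onz(d,np.c_[xs,ys][t],81);print(rect(q[:,:2]))
col=(roi>0)&(P[...,2]>35)&(P[...,2]<90);print('stand',rect(P[col][:,:2]))
E
```

```text
329 325 335 172 212
304 (array([457.8, 125.9]), array([10.4, 88.9]), 84.6) [482.91786751 123.08037269  81.50451964]
(array([483.8, 122.9]), array([ 9.3, 35.8]), 79.9)
stand (array([484.8, 122.8]), array([62.6, 62.3]), 5.7)
```

Wing centre is (484,123), 9.3 x 35.8 mm with its top at 81, which agrees with the given sizes. I'll descend in two steps.

```bash
python3 -m crank '[{"hand":5,"tx":0.05,"ty":0.58,"tz":-1,"roll":-0.03},{"hand":5,"tx":0,"ty":0,"tz":-2,"roll":0},{"hand":5,"tx":0,"ty":0,"tz":-2,"roll":0},{"hand":5,"tx":0,"ty":0,"tz":-2,"roll":0},{"hand":5,"tx":0,"ty":0,"tz":-2,"roll":0},{"hand":5,"tx":0,"ty":0,"tz":-1,"roll":0},{"hand":5,"tx":0,"ty":0,"tz":-1,"roll":0},{"hand":5,"tx":0,"ty":0,"tz":0,"roll":0},{"hand":5,"tx":0,"ty":0,"tz":0,"roll":0}]'
python3 - <<'E'
from m import *
s=r.read_state();print(s['eef_pos'],s['tcp_rot'])
d=grab('wrist');hsv=cv2.cvtColor(d['color'],cv2.COLOR_RGB2HSV);H,S,V=cv2.split(hsv)
P=deproj(d);near=(abs(P[...,0]-484)<35)&(abs(P[...,1]-123)<30)
m=((H<10)|(H>172))&(S>90)&(V>120)&near&(P[...,2]>76)
ys,xs=np.nonzero(m);print(len(xs))
if len(xs):print(rect(onz(d,np.c_[xs,ys],81)[:,:2]))
E
```

```text
clock: 4.25
eef_pos: [485.0, 124.3, 99.3]
tcp_rot: [180.0, 0.0, 171.8]
contact_force: [0.5, 1.1, 0.1]
width: 49.9
grip_force: 0.0
[484.98508581 124.27184446  99.30069697] [1.79987099e+02 4.29743664e-02 1.71773495e+02]
760
(array([483.6, 123.4]), array([ 9.4, 36.4]), 79.6)
```

```bash
python3 -m crank '[{"hand":5,"tx":-0.13,"ty":-0.09,"tz":-1,"roll":-0.04},{"hand":5,"tx":0,"ty":0,"tz":-1,"roll":0},{"hand":5,"tx":0,"ty":0,"tz":-1,"roll":0},{"hand":5,"tx":0,"ty":0,"tz":-1,"roll":0},{"hand":5,"tx":0,"ty":0,"tz":-0.9,"roll":0},{"hand":5,"tx":0,"ty":0,"tz":0,"roll":0},{"hand":0,"tx":0,"ty":0,"tz":0,"roll":0},{"hand":0,"tx":0,"ty":0,"tz":0,"roll":0},{"hand":0,"tx":0,"ty":0,"tz":0,"roll":0},{"hand":0,"tx":0,"ty":0,"tz":0,"roll":0},{"hand":0,"tx":0,"ty":0,"tz":0,"roll":0},{"hand":0,"tx":0,"ty":0,"tz":0,"roll":0}]'
```

```text
clock: 5.5
eef_pos: [483.4, 123.5, 50.0]
tcp_rot: [180.0, 0.0, 169.5]
contact_force: [-1.0, -0.0, 0.7]
width: 9.8
grip_force: 30.0
```

Gripped at 9.8 mm. I'll lift, and stop short of the fixture for a close look at it.

```bash
python3 -m crank '[{"hand":0,"tx":0,"ty":0,"tz":1,"roll":0},{"hand":0,"tx":0,"ty":0,"tz":2,"roll":0},{"hand":0,"tx":0,"ty":0,"tz":2,"roll":0},{"hand":0,"tx":0,"ty":0,"tz":2,"roll":0},{"hand":0,"tx":0,"ty":0,"tz":2,"roll":0},{"hand":0,"tx":0,"ty":0,"tz":2,"roll":0},{"hand":0,"tx":0,"ty":0,"tz":0,"roll":0}]'
python3 -m crank '[{"hand":0,"tx":0.72,"ty":-2.4,"tz":0,"roll":0.016},{"hand":0,"tx":0.72,"ty":-2.4,"tz":0,"roll":0.016},{"hand":0,"tx":0.72,"ty":-2.4,"tz":0,"roll":0.016},{"hand":0,"tx":0.72,"ty":-2.4,"tz":0,"roll":0.016},{"hand":0,"tx":0.72,"ty":-2.4,"tz":0,"roll":0.016},{"hand":0,"tx":0.72,"ty":-2.4,"tz":0,"roll":0.016},{"hand":0,"tx":0.72,"ty":-2.4,"tz":0,"roll":0.016},{"hand":0,"tx":0.72,"ty":-2.4,"tz":0,"roll":0.016},{"hand":0,"tx":0,"ty":0,"tz":0,"roll":0},{"hand":0,"tx":0,"ty":0,"tz":0,"roll":0}]'
python3 - <<'E'
from m import *
d=grab('wrist');save(d,'pics/w4.png');meas(d);print(r.read_state()['eef_pos'])
E
```

```text
clock: 6.2
eef_pos: [485.4, 123.9, 163.3]
tcp_rot: [179.9, 0.3, 169.5]
contact_force: [0.7, -0.5, -1.7]
width: 9.9
grip_force: 30.0
clock: 7.2
eef_pos: [540.0, -68.6, 158.6]
tcp_rot: [180.0, -0.1, 176.8]
contact_force: [0.5, -0.4, -1.5]
width: 9.6
grip_force: 30.0
bed 15247 (array([ 539.1, -123.7]), array([155.8,  90.2]), 88.9) [ 530.3 -108.1   74.1] [ 11.1  44.8 189.9]
slide 2841 (array([ 540.5, -129.5]), array([64. , 64.8]), 87.1) [ 536.6 -128.1   44.8] [43.3 44.9 46.3]
ring 761 (array([ 539.8, -128.8]), array([44.8, 41.5]), 86.4) [ 537.1 -127.2   66.8] [64.4 66.7 69.6]
stand (array([485.2, 123.2]), array([62.6, 64.5]), 5.7)
collar (array([484.9, 121.8]), array([50.5, 60.3]), 8.0)
[539.86887253 -68.08542426 158.73011863]
```

View pics/w4.png

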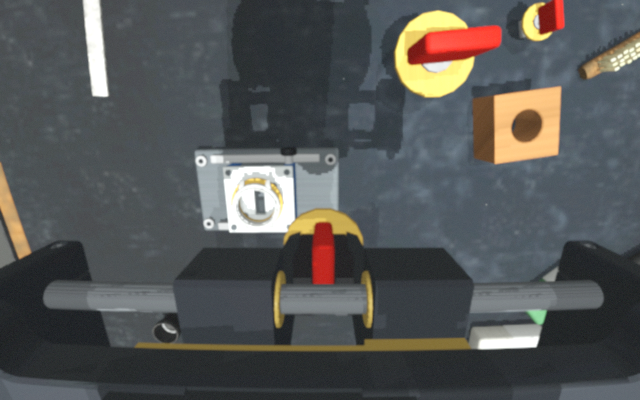

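The key is held upright. The slot is the dark strip at (260,202) inside the ring on the white slide. The ring hides a little of it. I'll measure slot and ring.

```bash
python3 - <<'E'
from m import *
d=dict(np.load('pics/wrist.npz'));g=cv2.cvtColor(d['color'],cv2.COLOR_RGB2GRAY);P=deproj(d)
print(g[186:222:2,244:280:2])
sub=np.zeros_like(g);sub[184:224,242:282]=1
m=((g<90)&(sub>0)).astype(np.uint8)
k,l,s,ce=cv2.connectedComponentsWithStats(m)
for i in range(1,k):
    if s[i,4]>15:
        ys,xs=np.nonzero(l==i);print(s[i],rect(onz(d,np.c_[xs,ys],45)[:,:2]),rect(onz(d,np.c_[xs,ys],40)[:,:2]))
# bolts: slide square; ring outer fit from z>67
b=(abs(P[...,0]-540)<40)&(abs(P[...,1]+129)<40)&(P[...,2]>66)&(P[...,2]<76)
c,rad=cv2.minEnclosingCircle(P[b][:,:2].astype(np.float32));print(c,rad)
E
```

```text
[[226 249 255 255 255 255 255 255 255 248 223 246 255 213 201 180 158 206]
 [255 255 253 250 252 246 246 248 247 249 255 255 253 224 168 189 184 195]
 [253 255 255 255 255 224 218 225 236 240 248 255 255 236 178 166 213 201]
 [255 255 255 255 255 189 101 107 158 203 244 252 251 255 242 176 191 195]
 [255 255 255 255 255 197 101 122 153 161 230 255 255 243 255 236 171 180]
 [255 255 255 255 255 211 103 114 130 131 214 255 255 255 239 255 215 183]
 [255 255 255 255 255 218 101  98  99  98 198 255 255 255 255 254 254 201]
 [255 255 255 255 255 230 108 102 111 112 191 255 255 255 255 248 253 228]
 [253 255 255 255 255 242 109 106 118 119 184 255 255 255 255 255 243 245]
 [237 255 255 255 255 253 111 106 120 117 177 255 255 255 255 255 252 255]
 [233 241 255 255 255 255 122 104 115 118 165 255 255 255 255 254 255 255]
 [230 238 254 251 255 255 131  99 117 117 154 255 255 255 248 230 254 255]
 [223 234 235 232 234 225 141  99 113 114 135 254 255 216 209 238 251 255]
 [168 199 227 232 229 216 138 109 106 108 116 192 212 206 203 245 255 255]
 [123 121 188 215 213 208 171 162 163 160 164 193 205 194 203 255 255 254]
 [140 120 152 198 204 207 207 204 203 203 204 202 189 169 227 255 255 252]
 [168 143 136 146 176 194 200 202 203 200 187 169 160 190 241 255 254 255]
 [230 204 149 146 144 145 146 153 156 156 157 167 191 223 254 255 255 255]]
(538.9755859375, -128.88165283203125) 22.256078720092773
```

```bash
python3 - <<'E'
from m import *
d=dict(np.load('pics/wrist.npz'));g=cv2.cvtColor(d['color'],cv2.COLOR_RGB2GRAY).astype(float)
# slot side walls rows 198..208, half-level crossings (bright~255, dark~110)
L=[];R=[]
for y in range(196,210):
    row=g[y,248:272]; th=180
    i=np.where(row<th)[0]; a,b=i[0],i[-1]
    L.append([248+a-1+(row[a-1]-th)/(row[a-1]-row[a]),y]); R.append([248+b+(th-row[b])/(row[b+1]-row[b]),y])
A=onz(d,L,45);B=onz(d,R,45)
for Q in(A,B):
    p=np.polyfit(Q[:,0],Q[:,1],1);print('y at 540',np.polyval(p,540),'slope deg',np.degrees(np.arctan(p[0])),Q[:,0].min(),Q[:,0].max())
# along ends at slot mid column
c=[];
for x in (258,260,262):
    col=g[184:224,x];i=np.where(col<140)[0];print(x,184+i[0],184+i[-1],onz(d,[[x,184+i[0]],[x,184+i[-1]]],45)[:,0])
E
```

```text
y at 540 -133.31979865015555 slope deg -2.828411257225631 536.611430742074 549.4946614803326
y at 540 -124.63988139931328 slope deg -2.740660573001353 537.1053475462752 549.9958479041296
258 192 213 [532.92530041 553.65929566]
260 193 213 [534.00289818 553.76854253]
262 196 213 [537.02733469 553.87781095]
```

Slot centre is about (540.2,-129.0), yaw -2.8°. The slide looks about 2.5 mm off. I'll move over it and descend into the case to just above the plate.

```bash
python3 -m crank '[{"hand":0,"tx":0.03,"ty":-2,"tz":0,"roll":0.007},{"hand":0,"tx":0,"ty":-2,"tz":0,"roll":0},{"hand":0,"tx":0,"ty":-2.09,"tz":0,"roll":0},{"hand":0,"tx":0,"ty":0,"tz":0,"roll":0},{"hand":0,"tx":0,"ty":0,"tz":-1,"roll":0},{"hand":0,"tx":0,"ty":0,"tz":-1,"roll":0},{"hand":0,"tx":0,"ty":0,"tz":-1,"roll":0},{"hand":0,"tx":0,"ty":0,"tz":0,"roll":0},{"hand":0,"tx":0,"ty":0,"tz":0,"roll":0},{"hand":0,"tx":0,"ty":0,"tz":0,"roll":0}]'
```

```text
clock: 8.25
eef_pos: [541.3, -129.3, 129.9]
tcp_rot: [-180.0, 0.0, 177.3]
contact_force: [-0.4, -0.3, -1.9]
width: 9.4
grip_force: 30.0
```

```bash
python3 -m crank '[{"hand":0,"tx":0,"ty":0,"tz":-1,"roll":0},{"hand":0,"tx":0,"ty":0,"tz":-1,"roll":0},{"hand":0,"tx":0,"ty":0,"tz":-1,"roll":0},{"hand":0,"tx":0,"ty":0,"tz":-0.5,"roll":0},{"hand":0,"tx":0,"ty":0,"tz":0,"roll":0},{"hand":0,"tx":0,"ty":0,"tz":0,"roll":0},{"hand":0,"tx":0,"ty":0,"tz":0,"roll":0}]'
python3 - <<'E'
from m import *
d=grab('side');s=r.read_state();print(s['eef_pos'],s['contact_force'])
d2=grab('scene')
cv2.imwrite('pics/sd.png',cv2.resize(d['color'][160:280,230:390,::-1],None,fx=4.5,fy=4.5,interpolation=3))
E
```

```text
clock: 8.95
eef_pos: [541.4, -129.6, 95.1]
tcp_rot: [-180.0, 0.0, 177.3]
contact_force: [-0.2, -0.7, -2.2]
width: 9.5
grip_force: 30.0
[ 541.49594417 -129.62066524   95.19804733] [ 0.30015562 -0.43605728 -2.10872879]
```

View pics/sd.png

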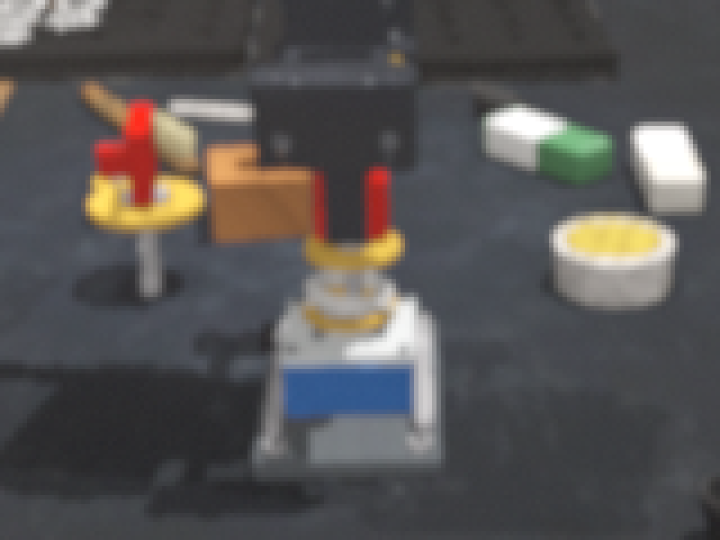

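The head is inside the case with the collar above the ring. Now I feel for the slot in small steps.

```bash
python3 -m crank '[{"hand":0,"tx":-0.1,"ty":0.05,"tz":-0.2,"roll":0},{"hand":0,"tx":0,"ty":0,"tz":-0.1,"roll":0},{"hand":0,"tx":0,"ty":0,"tz":-0.1,"roll":0},{"hand":0,"tx":0,"ty":0,"tz":-0.1,"roll":0},{"hand":0,"tx":0,"ty":0,"tz":-0.1,"roll":0},{"hand":0,"tx":0,"ty":0,"tz":-0.1,"roll":0},{"hand":0,"tx":0,"ty":0,"tz":0,"roll":0}]'
```

```text
clock: 9.75
eef_pos: [539.9, -129.0, 87.5]
tcp_rot: [180.0, -0.0, 177.3]
contact_force: [-0.2, -0.1, -1.8]
width: 9.8
grip_force: 30.0
```

```bash
python3 -m crank '[{"hand":0,"tx":0,"ty":0,"tz":-0.05,"roll":0},{"hand":0,"tx":0,"ty":0,"tz":-0.05,"roll":0},{"hand":0,"tx":0,"ty":0,"tz":-0.05,"roll":0},{"hand":0,"tx":0,"ty":0,"tz":0,"roll":0}]'
```

```text
clock: 10.15
eef_pos: [540.0, -129.0, 86.1]
tcp_rot: [-180.0, -0.0, 177.3]
contact_force: [-0.5, -0.1, -0.1]
width: 9.7
grip_force: 30.0
```

```bash
python3 -m crank '[{"hand":0,"tx":0,"ty":0,"tz":-0.05,"roll":0},{"hand":0,"tx":0,"ty":0,"tz":-0.05,"roll":0},{"hand":0,"tx":0,"ty":0,"tz":-0.1,"roll":0},{"hand":0,"tx":0,"ty":0,"tz":-0.1,"roll":0},{"hand":0,"tx":0,"ty":0,"tz":0,"roll":0}]'
```

```text
clock: 10.65
eef_pos: [539.9, -128.9, 83.0]
tcp_rot: [180.0, -0.0, 177.3]
contact_force: [0.4, -0.3, -1.5]
width: 9.4
grip_force: 30.0
```

Free in the slot: the underside is about 6 mm below the plate top with no force. I continue to the case and the spring.

```bash
python3 -m crank '[{"hand":0,"tx":0,"ty":0,"tz":-0.1,"roll":0},{"hand":0,"tx":0,"ty":0,"tz":-0.1,"roll":0},{"hand":0,"tx":0,"ty":0,"tz":-0.1,"roll":0},{"hand":0,"tx":0,"ty":0,"tz":-0.1,"roll":0},{"hand":0,"tx":0,"ty":0,"tz":0,"roll":0},{"hand":0,"tx":0,"ty":0,"tz":0,"roll":0}]'
```

```text
clock: 11.25
eef_pos: [540.1, -129.0, 79.7]
tcp_rot: [-180.0, 0.0, 177.3]
contact_force: [-3.1, 0.6, 3.2]
width: 9.6
grip_force: 30.0
```

```bash
python3 -m crank '[{"hand":0,"tx":0,"ty":0,"tz":-0.1,"roll":0},{"hand":0,"tx":0,"ty":0,"tz":-0.1,"roll":0},{"hand":0,"tx":0,"ty":0,"tz":0,"roll":0},{"hand":0,"tx":0,"ty":0,"tz":0,"roll":0}]'
```

```text
clock: 11.65
eef_pos: [540.2, -129.0, 77.6]
tcp_rot: [-180.0, 0.0, 177.3]
contact_force: [-1.9, 0.4, 6.0]
width: 9.8
grip_force: 30.0
```

```bash
python3 -m crank '[{"hand":0,"tx":0,"ty":0,"tz":-0.1,"roll":0},{"hand":0,"tx":0,"ty":0,"tz":-0.1,"roll":0},{"hand":0,"tx":0,"ty":0,"tz":-0.1,"roll":0},{"hand":0,"tx":0,"ty":0,"tz":-0.1,"roll":0},{"hand":0,"tx":0,"ty":0,"tz":0,"roll":0},{"hand":0,"tx":0,"ty":0,"tz":0,"roll":0}]'
```

```text
clock: 12.25
eef_pos: [540.2, -129.0, 74.1]
tcp_rot: [-180.0, 0.0, 177.3]
contact_force: [-4.6, 1.0, 8.6]
width: 9.6
grip_force: 30.0
```

Spring force is about 10.6 N and depth about 5–6 mm. I add 0.5 mm, then start the clockwise turn.

```bash
python3 -m crank '[{"hand":0,"tx":0,"ty":0,"tz":-0.05,"roll":0},{"hand":0,"tx":0,"ty":0,"tz":0,"roll":-0.05},{"hand":0,"tx":0,"ty":0,"tz":0,"roll":-0.1},{"hand":0,"tx":0,"ty":0,"tz":0,"roll":-0.1},{"hand":0,"tx":0,"ty":0,"tz":0,"roll":-0.1},{"hand":0,"tx":0,"ty":0,"tz":0,"roll":0}]'; python3 -c "
from h import *
print(r.read_state()['moment'])"
```

```text
clock: 12.85
eef_pos: [542.1, -129.6, 74.5]
tcp_rot: [180.0, 0.3, 157.1]
contact_force: [-1.2, 0.5, 8.3]
width: 9.7
grip_force: 30.0
[ 0.10700803  0.08605019 -0.03167462]
```

```bash
python3 -m crank '[{"hand":0,"tx":0,"ty":0,"tz":0,"roll":-0.12},{"hand":0,"tx":0,"ty":0,"tz":0,"roll":-0.12},{"hand":0,"tx":0,"ty":0,"tz":0,"roll":-0.12},{"hand":0,"tx":0,"ty":0,"tz":0,"roll":-0.12},{"hand":0,"tx":0,"ty":0,"tz":0,"roll":-0.12},{"hand":0,"tx":0,"ty":0,"tz":0,"roll":0}]'; python3 -c "
from h import *
print(r.read_state()['moment'])"
```

```text
clock: 13.45
eef_pos: [543.1, -129.3, 74.9]
tcp_rot: [179.7, 0.2, 122.7]
contact_force: [1.5, 1.5, 7.4]
width: 9.9
grip_force: 30.0
[ 0.27908564 -0.2043102  -0.03434244]
```

```bash
python3 -m crank '[{"hand":0,"tx":-0.05,"ty":0,"tz":-0.04,"roll":-0.12},{"hand":0,"tx":-0.05,"ty":0,"tz":0,"roll":-0.12},{"hand":0,"tx":-0.05,"ty":0,"tz":0,"roll":-0.12},{"hand":0,"tx":-0.05,"ty":0,"tz":0,"roll":-0.12},{"hand":0,"tx":0,"ty":0,"tz":0,"roll":-0.12},{"hand":0,"tx":0,"ty":0,"tz":0,"roll":0},{"hand":0,"tx":0,"ty":0,"tz":0,"roll":0}]'; python3 -c "
from h import *
print(r.read_state()['moment'])"
```

```text
clock: 14.15
eef_pos: [542.4, -129.1, 75.1]
tcp_rot: [179.5, 0.0, 88.4]
contact_force: [4.5, 3.9, 8.6]
width: 9.6
grip_force: 30.0
[ 0.58448842 -0.61210002 -0.03698288]
```

Yaw is 88.4 and square is 87.2, with no resisting torque. I trim it and let go.

```bash
python3 -m crank '[{"hand":0,"tx":0.05,"ty":0.03,"tz":0,"roll":-0.02},{"hand":0,"tx":0,"ty":0,"tz":0,"roll":0},{"hand":4,"tx":0,"ty":0,"tz":0,"roll":0},{"hand":4,"tx":0,"ty":0,"tz":0,"roll":0},{"hand":4,"tx":0,"ty":0,"tz":0,"roll":0},{"hand":4,"tx":0,"ty":0,"tz":0,"roll":0},{"hand":4,"tx":0,"ty":0,"tz":0,"roll":0}]'
python3 -m crank '[{"hand":4,"tx":0,"ty":0,"tz":1,"roll":0},{"hand":4,"tx":0,"ty":0,"tz":1.5,"roll":0},{"hand":4,"tx":0,"ty":0,"tz":2,"roll":0},{"hand":4,"tx":0,"ty":0,"tz":2,"roll":0},{"hand":4,"tx":0,"ty":0,"tz":2,"roll":0},{"hand":4,"tx":0,"ty":0,"tz":1,"roll":0},{"hand":4,"tx":0,"ty":0,"tz":0,"roll":0},{"hand":4,"tx":0,"ty":0,"tz":0,"roll":0}]'
python3 - <<'E'
from m import *
d=grab('wrist');save(d,'pics/w5.png')
H,S,V=cv2.split(cv2.cvtColor(d['color'],cv2.COLOR_RGB2HSV));P=deproj(d)
near=(abs(P[...,0]-541)<35)&(abs(P[...,1]+129)<35)
m=((H<10)|(H>172))&(S>90)&(V>120)&near
print(np.percentile(P[m],[2,50,98],0).round(1).tolist())
zt=np.percentile(P[m][:,2],90);m&=P[...,2]>zt-3
ys,xs=np.nonzero(m);q=onz(d,np.c_[xs,ys],zt);print(zt,rect(q[:,:2]))
q=P[near&(P[...,2]>62)&(P[...,2]<76)];print('collar',np.percentile(q,[2,50,98],0).round(1).tolist())
E
```

```text
clock: 14.85
eef_pos: [538.5, -128.7, 71.9]
tcp_rot: [180.0, 0.0, 87.3]
contact_force: [-1.0, -0.9, -0.9]
width: 39.7
grip_force: 0.0
clock: 15.65
eef_pos: [538.5, -128.7, 167.3]
tcp_rot: [180.0, 0.0, 87.3]
contact_force: [0.0, 0.8, -0.9]
width: 39.7
grip_force: 0.0
[[539.3, -146.5, 85.1], [543.6, -126.2, 106.6], [547.9, -112.3, 108.0]]
107.47483388679628 (array([ 543.7, -129.4]), array([ 9.3, 35.5]), 0.1)
collar [[521.8, -149.0, 63.0], [538.3, -126.8, 71.0], [564.6, -108.1, 74.3]]
```

View pics/w5.png

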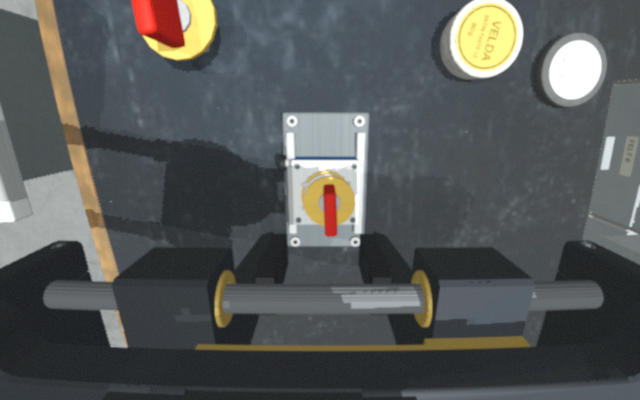

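```bash
python3 - <<'E'
from m import *
d=dict(np.load('pics/wrist.npz'));P=deproj(d);H,S,V=cv2.split(cv2.cvtColor(d['color'],cv2.COLOR_RGB2HSV))
m=(abs(P[...,0]-541)<35)&(abs(P[...,1]+129)<35)&(H>15)&(H<35)&(S>90)&(P[...,2]>65)&(P[...,2]<80)
q=P[m];A=np.c_[q[:,:2]-q[:,:2].mean(0),np.ones(len(q))];s=np.linalg.lstsq(A,q[:,2],rcond=None)[0];print(len(q),s,rect(q[:,:2]))
E
```

```text
1340 [-3.02133031e-03  6.12233636e-03  7.10262912e+01] (array([ 542.9, -129.6]), array([44.6, 44.8]), 1.5)
```

The collar is level (tilt under 0.01 rad) with its top at 71 mm, exactly the locked height. The wing is about 3° from square. The gripper is clear.

```bash
python3 -c "
from bench import r
print(r.finish_job())"
```

```text
the job is handed in; nothing more can be done
None
```

The key is locked in the fixture, upright, about 3° from square and with its collar at the locked height; the gripper is clear, none of the bystanders was touched, and the job is handed in at about 16 s.

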